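# Release the balls from the two-lane starter

## Task

Test the class's ball starter: press down the brass paddle of the lane in which the orange ball waits, so that the other end of the rocking lever lifts the gate and the ball rolls out into the tray, then let the paddle come back up. When the orange ball is in the tray and its gate is shut again, do the same for the blue ball. Work the gates by pressing the paddles only, do not touch the balls, and leave the jars, cups and other things around as they stand.

Things in the scene. Friction and masses are not known exactly. Their poses are not given: they have to be found in the camera images.
- starter: black board 425 x 250 x 12 mm fixed on the table, with two sloping wooden ball lanes side by side (40 mm wide inside, walls 58 mm high) and a felt-floored catch tray at the far end (x 151 to 270 mm, y -120 to 120 mm, floor 16 mm, walls 52 mm above the table). Origin under the board, on the table, 150 mm from its near edge, midway across; x runs from paddles to tray, y to the left lane, z up
- lever_left (a joint): tilt of the lever of the left (+y) lane: 0 = paddle up, green gate shut; 0.38 rad = paddle fully down at a firm stop (41 mm lower), gate fully up. A ball passes above about 0.32. A spring returns it to 0 when let go; the paddle takes about 2 N to start moving and 5 N to hold fully down. Pivot at x = -10, y = 95, z = 85 mm of the starter
- lever_right (a joint): the same for the lever of the right (-y) lane; pivot at x = -10, y = -95, z = 85 mm of the starter
- paddle_left (a point): centre of the top face of the left lever's brass press paddle, a disc of 48 mm diameter on the near end of the lever, 110 mm from the pivot, 96 mm above the table when up; it travels 41 mm down and 8 mm along the starter's +x
- paddle_right (a point): the same for the right lever's paddle
- gate_left (a point): centre of the left lever's green gate plate (6 x 36 x 50 mm), which hangs across the left lane from the far end of the lever, 105 mm beyond the pivot
- gate_right (a point): the same for the right lever's gate, across the right lane
- orange_ball: orange ball, 36 mm diameter, origin at its centre, resting against its shut gate on the near side; its centre is at x = 73 mm, y = +55 or -55 mm, z = 51 mm of the starter's axes while it waits. Which lane it is in differs from run to run
- blue_ball: blue ball, 36 mm diameter, origin at its centre, waiting in the other lane in the same way; it takes about 1 s from gate to tray, like the orange one
- red_jar: closed red paint jar with white cap, 48 mm diameter, 55 mm tall, origin under its base; stands on the starter's board midway between the two paddles, its base 12 mm above the table; leave it
- yellow_jar: closed yellow paint jar with white cap, 56 mm diameter, 70 mm tall, origin under its base; leave it
- brush_cup: blue plastic cup, 74 mm diameter, 90 mm tall, with sticks and brushes standing in it up to 155 mm; origin under its base; leave it
- paper_cup: white paper cup, 72 mm diameter, 85 mm tall, origin under its base; leave it
- brush: paint brush with a wooden handle lying on the table, origin under its middle; leave it
- offcut: dark wood offcut 90 x 45 x 20 mm lying on the table, origin under its middle; leave it

How it is judged:
On the way, in this order (a step that is already met when the one before it is completed fails the run):
1. the orange ball lies in the tray, both gates are shut again and the blue ball still waits behind its gate (x of orange_ball in the frame of starter between 0.15 and 0.27 m and y of orange_ball in the frame of starter between -0.12 and 0.12 m and z of orange_ball in the frame of starter below 0.05 m and value of joint each of lever_left, lever_right below 0.05 rad and x of blue_ball in the frame of starter below 0.09 m), for 0.2 s.
2. the blue ball lies in the tray too and both gates are shut again (x of blue_ball in the frame of starter between 0.15 and 0.27 m and y of blue_ball in the frame of starter between -0.12 and 0.12 m and z of blue_ball in the frame of starter below 0.05 m and value of joint each of lever_left, lever_right below 0.05 rad), for 0.2 s.
At the end, for the whole second after the job is handed in: Both balls are inside the catch tray (centres between its walls and less than 50 mm above the table), slower than 50 mm/s, and both levers are back up (below 0.05 rad) (all of step 2 and x of orange_ball in the frame of starter between 0.15 and 0.27 m and y of orange_ball in the frame of starter between -0.12 and 0.12 m and z of orange_ball in the frame of starter below 0.05 m and linear speed of each of orange_ball, blue_ball below 0.05 m/s); the robot touches nothing.
It fails at once if the robot touches a ball (contact force between any of the fingers, the arm and orange_ball above 0.3 N or contact force between any of the fingers, the arm and blue_ball above 0.3 N).
It fails at once if a ball is lifted (centre more than 100 mm above the table) (height (world z) of any of orange_ball, blue_ball above 0.1 m).
It fails at once if a gate is worked by hand at the gate instead of by its paddle ((distance between the grasp point and gate_left below 0.08 m and contact force between the fingers and starter above 0.5 N) or (distance between the grasp point and gate_right below 0.08 m and contact force between the fingers and starter above 0.5 N)).
It fails at once if a bystander is pushed or lifted by more than 25 mm, or a jar or cup tipped (distance of any of red_jar, yellow_jar, brush_cup, paper_cup, brush, offcut from where it was at the start of the episode above 0.025 m or angle between any of red_jar, yellow_jar, brush_cup, paper_cup's own z axis and vertical above 0.4 rad).
It also fails if it takes over 48 s, if anything falls off the work surface, if the arm or the gripper's body presses on something with over 40 N, if the wrist force passes 120 N, or if a joint passes its speed limit or range.

## Robot

A 7-joint arm with a two-finger parallel gripper is mounted at the origin on the work surface. World frame = base frame: x ahead of the robot, y to its left, z up, the work surface at z = 0. Lengths are in m, angles in rad, forces in N, time in s.
With the tool pointing down it reaches from about 0.425 to 0.925 m from the base axis. Payload 6.8 kg.
Tool frame: the origin (TCP) lies at the very end of the fingers, on their centre line; the grasp point (between the pads) lies 19 mm behind it; z points along the fingers, x is the direction in which the jaws open and shut, and the axes are right-handed (so a half turn about z gives the same grasp; the last joint's range is limited). The gripper opens to 85 mm and grips with 20 to 120 N. Pads are 22 mm wide; open, the fingers measure 114 mm over their backs; the gripper's body (76 mm by 85 mm) begins 54 mm behind the grasp point. The pads swing forward as they close: fully open they stand 13 mm farther back than shut.
Start: joints at [1.117, 0.477, 0.022, 1.555, -0.011, 1.109, -0.083], TCP at [0.229, -0.635, 0.201] pointing down, gripper open.
Joint ranges: [-2.96, 2.96], [-0.34, 2.1], [-1.41, 1.46], [0.24, 2.44], [-1.37, 4.51], [0.17, 1.92], [-2.96, 2.96]. Speed limits (rad/s): [2.39, 2.39, 3.14, 3.14, 3.14, 3.14, 3.14].

## Interface

Orientations are given as a rotation vector (axis times angle).
In Python, from bench import get_obs, imaging, hand_in gives the robot as it stands.
- The arm moves only by the tool send_rows, never from a script. Its argument "motion" is a list of rows, each an object with "dp": the shift along the world's x, y, z in m, a list of three; "rot": the turn, a rotation vector about the world's x, y, z in rad, a list of three; "grip": the finger opening in m, from 0 to 0.0854. In form: [{"dp": [dx, dy, dz], "rot": [ax, ay, az], "grip": grip}, ...]. A call has 1 to 20 rows; each row shifts and turns the pose as measured when the row begins; what a row does not reach is not made up. A row lasts 1/8 s, in which the tool goes at most 62.5 mm and 10.7 degrees, less where a joint would pass 70% of its speed; a pose out of reach is approached as far as the arm can. A call is refused whole if a number of a shift passes 0.0625 or a number of a turn 0.188, either way. A call with a gripper value outside its range is refused whole. The fingers move at their own pace and stop on an object; "grip_force" is the grip in N (left out, the last holds). Time passes only in rows, so rows that do not move let the fingers close. It gives the time, the measured TCP pose, the force and the opening at its end, in the units of the state.
- get_obs(): the state, without advancing time (a new reading comes with each control period).
- imaging.grab_frame(name): name is "scene" or "top" or "wrist"; returns a dict with "img" (420x560x3 uint8, red, green, blue), "fx", "fy", "cx", "cy" (pixels), "R" (3x3) and "t" (3): a world point X has camera coordinates R X + t. Camera axes: x right, y down, z forward; pixel columns grow to the right and rows downward; lengths in m; the calibration is good to about 2 mm. A picture is of the moment at which its call begins. There is no depth.
- hand_in(): hands the job in, once; it reports no verdict.
The state is a dict: "clock": time; "joints": joint angles; "qvel": joint speeds; "tau": joint torques, N m; "tcp_pos": TCP position; "orientation": TCP orientation; "contact_force": force on the tool from outside, world axes, zero at the start; "moment": the same for the moment, N m; "grip_width": finger opening in m.
Only numpy, scipy, OpenCV 4.12 (cv2) and the standard library are available. Lean on these libraries where they do the work, as an engineer would, in place of code of your own. Each camera call takes 0.05 s, during which the arm holds its last target. There are 200 camera calls.

## Working session

There is one attempt and no reset: what is moved stays moved. The work goes in short steps, Python scripts to look and compute and a tool call to move; the robot and the scene stay as the last step left them, time stands still between calls to the robot, and variables do not carry over. Pictures are saved under pics/ and viewed, about 8 in all and at most 12, crops included, and the job is handed in when it is done.

Besides the shell and the picture viewer there is one more tool, called after "Emit:" as name(argument=value, ...) on one line, values as JSON. send_rows: Moves the arm, as the interface text tells. Its arguments: {"type":"object","properties":{"motion":{"type":"array","items":{"type":"object","properties":{"dp":{"type":"array","items":{"type":"number"}},"rot":{"type":"array","items":{"type":"number"}},"grip":{"type":"number"}}}},"grip_force":{"type":"number"}},"required":["motion"]}

```bash
mkdir -p pics; python3 - <<'E'
from bench import get_obs, imaging
import cv2,numpy as np,pickle
for n in ("scene","top"):
    f=imaging.grab_frame(n); pickle.dump(f,open(n+".pkl","wb"))
    cv2.imwrite(f"pics/{n}0.png",cv2.resize(f["img"][:,:,::-1],(800,600)))
    print(n,f["fx"],f["cx"],f["cy"],np.round(f["R"],3).tolist(),np.round(f["t"],3))
print(get_obs())
E
```

```text
scene 539.5658841788811 278.575958146527 218.84053864687857 [[0.847, 0.531, 0.018], [0.387, -0.594, -0.705], [-0.364, 0.605, -0.709]] [-0.569 -0.116  1.609]
top 469.436552095964 277.88817583341756 210.41972119677126 [[-0.002, -1.0, -0.012], [-0.992, 0.003, -0.122], [0.122, 0.012, -0.992]] [0.103 0.626 0.974]
{'clock': 0.1, 'joints': array([ 1.11691915,  0.47771014,  0.02236254,  1.55632255, -0.01149402,
        1.10930786, -0.08312195]), 'qvel': array([-0.00122184,  0.00020475, -0.00081911, -0.00154378,  0.00113006,
        0.0007143 ,  0.00078153]), 'tau': array([ 3.63999534e-03, -5.97761607e+01,  1.61357805e+00, -2.81953704e+01,
        1.28449628e-02,  5.10690981e-03,  1.02403408e-06]), 'tcp_pos': array([ 0.22855723, -0.63452232,  0.20034094]), 'orientation': array([-2.56978877e+00,  1.80572198e+00,  2.19272853e-03]), 'contact_force': array([-0.4067829 , -0.16028567,  0.12282981]), 'moment': array([ 0.04675968, -0.05418375, -0.00560669]), 'grip_width': 0.0852636092828239}
```

View pics/scene0.png

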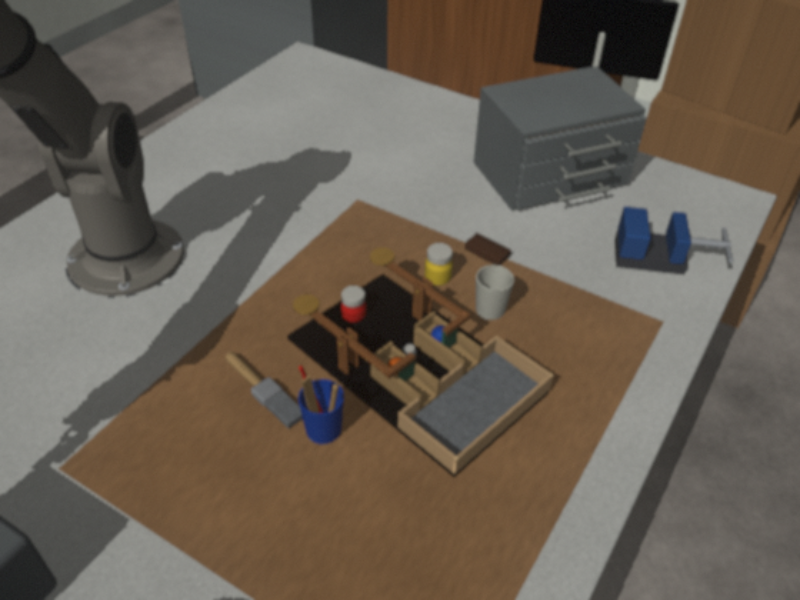

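View pics/top0.png

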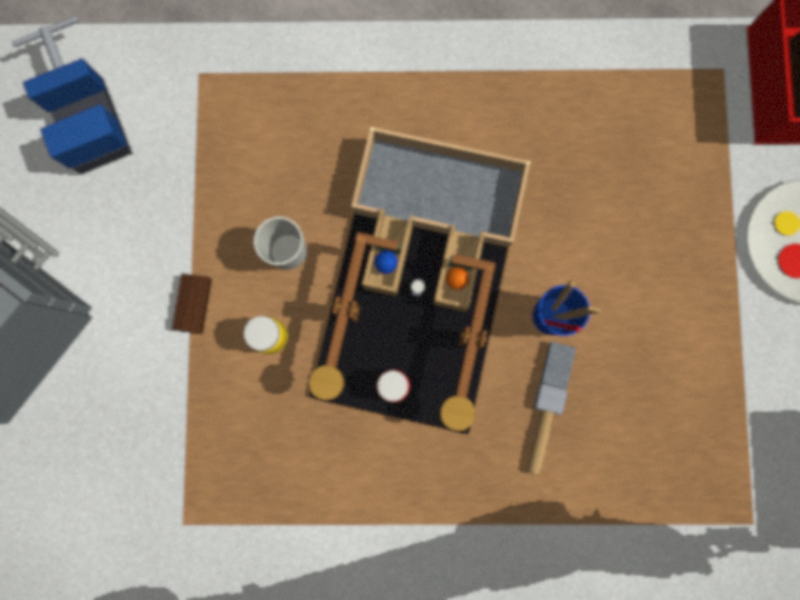

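The top view shows the orange ball in the right lane (457,278) and blue in the left (387,262). The right paddle is at (458,413), the left paddle at (326,382), the red jar's cap between them at (393,386), the brush cup at (560,310) and the yellow jar at (265,335).

```bash
cat > h.py <<'E'
import numpy as np,pickle
def ray(f,u,v,z):
    R,t=np.array(f["R"]),np.array(f["t"]);c=-R.T@t
    d=R.T@np.array([(u-f["cx"])/f["fx"],(v-f["cy"])/f["fy"],1]);return c+d*(z-c[2])/d[2]
E
python3 - <<'E'
from h import *
from scipy.spatial.transform import Rotation as Ro
f=pickle.load(open("top.pkl","rb"));s=pickle.load(open("scene.pkl","rb"))
P={}
for n,u,v,z in [("padL",326,382,.096),("padR",458,413,.096),("blue",387,262,.051),("orange",457,278,.051),("jar",393,386,.067),("cup",560,310,.09),("yel",265,334,.07),("brushend",537,470,.01)]:
    P[n]=ray(f,u*.7,v*.7,z);print(n,P[n].round(4))
for n,u,v in [("padL",382,256),("padR",307,304)]: print("scene",n,ray(s,u*.7,v*.7,.096).round(4))
print(np.linalg.norm(P["padL"]-P["padR"]),np.linalg.norm(P["blue"]-P["orange"]))
y=P["padL"]-P["padR"];yaw=np.arctan2(-y[0],y[1]);print("yaw",yaw)
print(np.hypot(*P["padR"][:2]),np.hypot(*P["padL"][:2]))
print(Ro.from_rotvec([-2.56978877e+00,1.80572198e+00,0.002]).as_matrix().round(3))
E
```

```text
padL [0.5039 0.2011 0.096 ]
padR [0.4607 0.0164 0.096 ]
blue [0.6829 0.1166 0.051 ]
orange [0.6582 0.0118 0.051 ]
jar [0.4981 0.1075 0.067 ]
cup [ 0.6053 -0.1313  0.09  ]
yel [0.5736 0.294  0.07  ]
brushend [ 0.3722 -0.1078  0.01  ]
scene padL [0.506  0.2036 0.096 ]
scene padR [0.4646 0.0198 0.096 ]
0.18973363224414333 0.10766258501511514
yaw -0.22982918827528867
0.4609844135850696 0.5425690471863025
[[ 0.339 -0.941 -0.001]
 [-0.941 -0.339  0.001]
 [-0.002  0.    -1.   ]]
```

Paddle spacing (190 mm), ball spacing and the second camera agree. I start with the right paddle, gripper shut.

Emit:
send_rows(motion=[{"dp": [0.025,0.043,0],"rot": [0,0,0],"grip": 0},{"dp": [0.025,0.043,0],"rot": [0,0,0],"grip": 0},{"dp": [0.025,0.043,0],"rot": [0,0,0],"grip": 0},{"dp": [0.025,0.043,0],"rot": [0,0,0],"grip": 0},{"dp": [0.025,0.043,0],"rot": [0,0,0],"grip": 0},{"dp": [0.025,0.043,0],"rot": [0,0,0],"grip": 0},{"dp": [0.025,0.043,0],"rot": [0,0,0],"grip": 0},{"dp": [0.025,0.043,0],"rot": [0,0,0],"grip": 0},{"dp": [0.025,0.043,0],"rot": [0,0,0],"grip": 0},{"dp": [0.002,0.045,0],"rot": [0,0,0],"grip": 0},{"dp": [0.002,0.045,0],"rot": [0,0,0],"grip": 0},{"dp": [0.002,0.045,0],"rot": [0,0,0],"grip": 0},{"dp": [0.002,0.045,0],"rot": [0,0,0],"grip": 0},{"dp": [0.002,0.045,0],"rot": [0,0,0],"grip": 0},{"dp": [0,0,0],"rot": [0,0,0],"grip": 0}], grip_force=40)

```text
clock: 1.98
tcp_pos: [0.4634, 0.0001, 0.1958]
orientation: [-2.57, 1.806, 0.013]
contact_force: [0.5, -0.9, 0.4]
grip_width: -0.0001
```

Emit:
send_rows(motion=[{"dp": [-0.001,0.018,-0.01],"rot": [0,0,0],"grip": 0},{"dp": [0,0,-0.035],"rot": [0,0,0],"grip": 0},{"dp": [0,0,-0.03],"rot": [0,0,0],"grip": 0},{"dp": [0,0,-0.01],"rot": [0,0,0],"grip": 0},{"dp": [0,0,0],"rot": [0,0,0],"grip": 0}])

```text
clock: 2.6
tcp_pos: [0.4625, 0.0141, 0.1088]
orientation: [2.565, -1.811, -0.01]
contact_force: [-0.0, 0.5, 0.8]
grip_width: 0.0
```

```bash
python3 - <<'E'
from bench import get_obs, imaging
import cv2,numpy as np
o=get_obs();print(o["tcp_pos"],o["contact_force"])
f=imaging.grab_frame("scene");cv2.imwrite("pics/s1.png",cv2.resize(f["img"][120:330,140:420,::-1],(800,600)))
E
```

```text
[0.46250191 0.01413886 0.10883126] [-0.01845218  0.45895369  0.75314599]
```

View pics/s1.png

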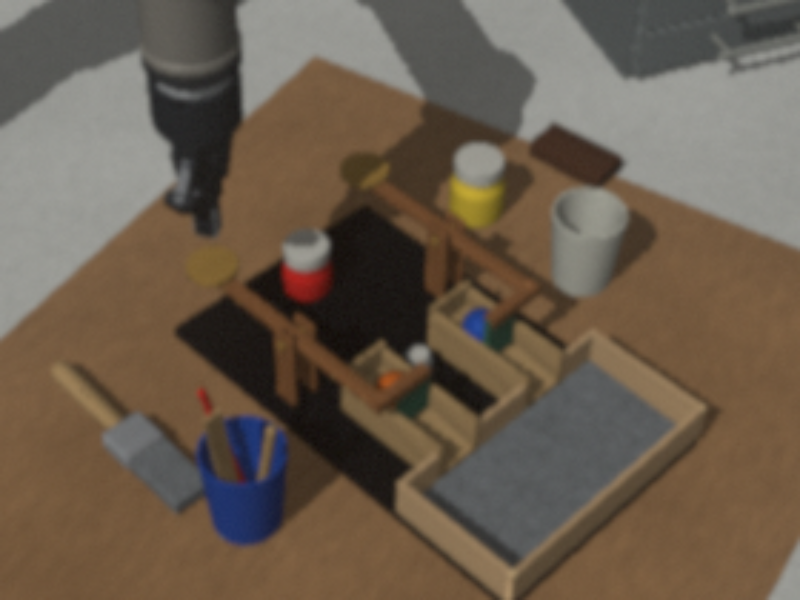

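The fingers look ahead of the paddle by more than the heights explain, so I project the TCP into the image before pressing.

```bash
python3 - <<'E'
from h import *
from bench import imaging
import cv2
def pr(f,X):
    p=np.array(f["R"])@np.array(X)+f["t"];return np.array([f["fx"]*p[0]/p[2]+f["cx"],f["fy"]*p[1]/p[2]+f["cy"]])
s=pickle.load(open("scene.pkl","rb"))
for X in [(.4625,.0141,.1088),(.4607,.0164,.096),(.505,.202,.096)]: print((pr(s,X)-[140,120])*800/280)
# paddle disc refit from crop centre
print(ray(s,140+213*.35,120+266*.35,.096),ray(s,140+365*.35,120+170*.35,.096))
f=imaging.grab_frame("top");print(pr(f,(.4625,.0141,.1088)))
cv2.imwrite("pics/t1.png",cv2.resize(f["img"][190:340,180:380,::-1],(800,600),interpolation=cv2.INTER_CUBIC))
E
```

```text
[207.31240947 257.74754235]
[208.23745313 265.71008915]
[362.20343271 169.68695469]
[0.46449324 0.01842763 0.096     ] [0.5074922 0.2030854 0.096    ]
[322.25509264 288.45427061]
```

View pics/t1.png

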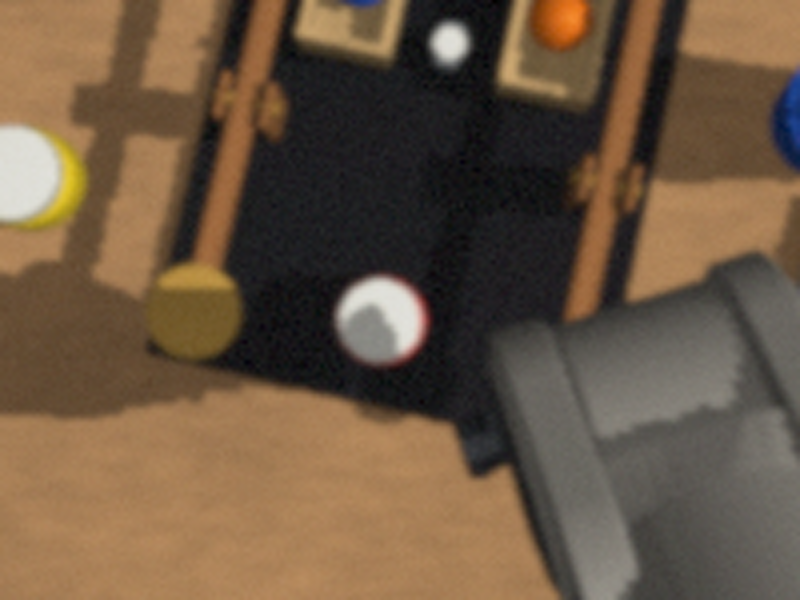

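The top view is blocked by the arm. The visible tips sit a little above the projected TCP, so I press slowly and let the force tell.

Emit:
send_rows(motion=[{"dp": [0.001,0.003,-0.006],"rot": [0,0,0],"grip": 0},{"dp": [0,0,-0.006],"rot": [0,0,0],"grip": 0},{"dp": [0,0,-0.006],"rot": [0,0,0],"grip": 0},{"dp": [0,0,-0.004],"rot": [0,0,0],"grip": 0},{"dp": [0,0,0],"rot": [0,0,0],"grip": 0}])

```text
clock: 3.32
tcp_pos: [0.4658, 0.0176, 0.0881]
orientation: [-2.565, 1.811, 0.003]
contact_force: [0.2, 0.5, 0.6]
grip_width: -0.0001
```

```bash
python3 - <<'E'
from bench import get_obs, imaging
import cv2,numpy as np
o=get_obs();print(o["tcp_pos"],o["contact_force"])
f=imaging.grab_frame("scene");cv2.imwrite("pics/s2.png",cv2.resize(f["img"][150:270,180:340,::-1],(800,600),interpolation=cv2.INTER_CUBIC))
E
```

```text
[0.46583866 0.0176448  0.08805233] [0.16626316 0.54930546 0.62262942]
```

View pics/s2.png

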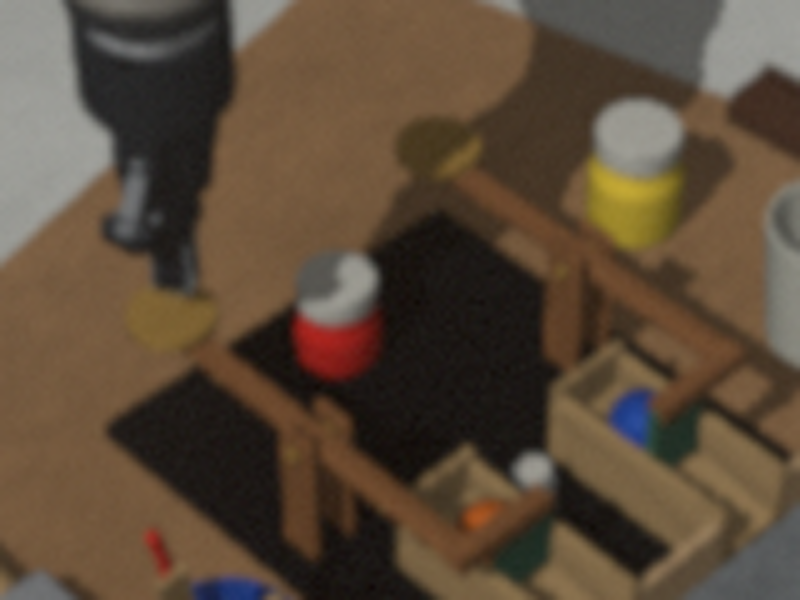

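No contact yet at z=0.088, though the paddle top is at 0.096: the tip appears above or behind the paddle (tip at (178,290), paddle centre (172,320)). The wrist camera should settle it.

```bash
python3 - <<'E'
from h import *
from bench import imaging,get_obs
import cv2
f=imaging.grab_frame("wrist");o=get_obs();print(f["fx"],np.array(f["R"]).round(3).tolist(),(-np.array(f["R"]).T@f["t"]).round(4))
def pr(f,X):
    p=np.array(f["R"])@np.array(X)+f["t"];return np.array([f["fx"]*p[0]/p[2]+f["cx"],f["fy"]*p[1]/p[2]+f["cy"]])/.7
print(pr(f,o["tcp_pos"]),pr(f,(.4635,.018,.096)))
s=imaging.grab_frame("scene");print((pr(s,o["tcp_pos"])*.7-[180,150])*5)
cv2.imwrite("pics/w2.png",cv2.resize(f["img"][:,:,::-1],(800,600)))
E
```

```text
359.66939369261394 [[0.335, -0.942, -0.003], [-0.898, -0.32, 0.302], [-0.285, -0.098, -0.953]] [0.5384 0.0434 0.2608]
[392.7286834  356.51338499] [389.39699331 371.46089725]
[175.35818558 328.11261625]
```

View pics/w2.png

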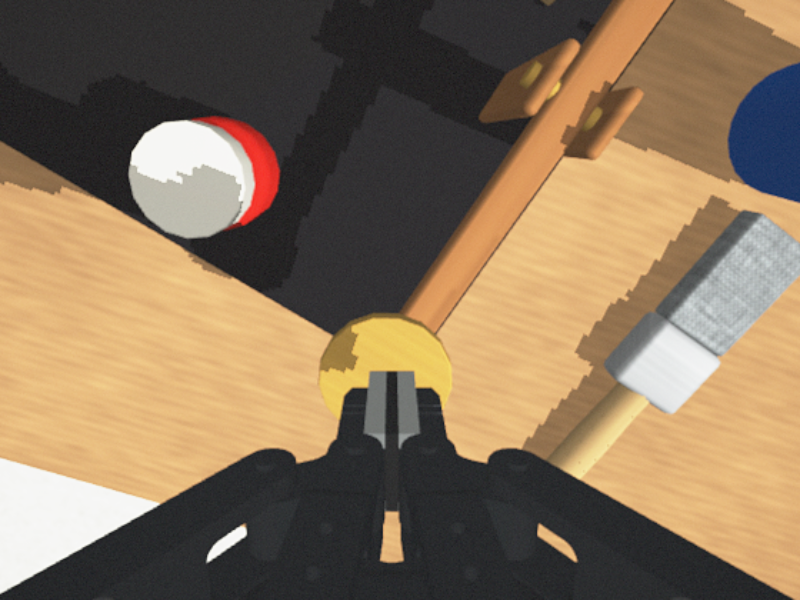

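The wrist view shows the shut fingers ending at (392,370), square over the paddle's disc (centred at (386,372)). The tips are about 15 mm higher than the TCP reading, so I keep descending.

Emit:
send_rows(motion=[{"dp": [-0.001,0,-0.006],"rot": [0,0,0],"grip": 0},{"dp": [0,0,-0.006],"rot": [0,0,0],"grip": 0},{"dp": [0,0,-0.006],"rot": [0,0,0],"grip": 0}])

```text
clock: 3.85
tcp_pos: [0.4656, 0.0176, 0.0699]
orientation: [-2.563, 1.811, 0.001]
contact_force: [-0.3, 0.3, 0.2]
grip_width: 0.0004
```

Emit:
send_rows(motion=[{"dp": [0,0,-0.006],"rot": [0,0,0],"grip": 0},{"dp": [0,0,-0.006],"rot": [0,0,0],"grip": 0}])

```text
clock: 4.1
tcp_pos: [0.465, 0.0177, 0.0569]
orientation: [-2.564, 1.811, 0.002]
contact_force: [-1.1, -0.2, 3.4]
grip_width: 0.0003
```

```bash
python3 - <<'E'
from bench import get_obs, imaging
import cv2,numpy as np
o=get_obs();print(o["tcp_pos"],o["contact_force"])
f=imaging.grab_frame("scene");a=cv2.resize(f["img"][150:270,180:340,::-1],(400,300),interpolation=cv2.INTER_CUBIC)
w=imaging.grab_frame("wrist");b=cv2.resize(w["img"][:,:,::-1],(400,300))
cv2.imwrite("pics/s3.png",np.hstack([a,b]))
E
```

```text
[0.4649815  0.01772943 0.05692443] [-1.14800515 -0.19788266  3.36244848]
```

View pics/s3.png

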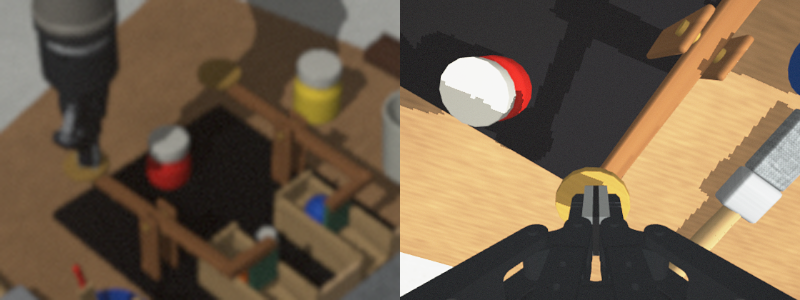

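Contact: 3.4 N at a TCP reading of 0.057, with the paddle under the tips. I press on, following its arc, until the stop.

Emit:
send_rows(motion=[{"dp": [0.001,0,-0.007],"rot": [0,0,0],"grip": 0},{"dp": [0.001,0,-0.007],"rot": [0,0,0],"grip": 0},{"dp": [0.001,-0.001,-0.007],"rot": [0,0,0],"grip": 0}])

```text
clock: 4.58
tcp_pos: [0.4675, 0.0171, 0.035]
orientation: [-2.565, 1.811, 0.004]
contact_force: [-2.4, 2.3, 5.3]
grip_width: -0.0002
```

Emit:
send_rows(motion=[{"dp": [0.001,0,-0.006],"rot": [0,0,0],"grip": 0},{"dp": [0.001,0,-0.005],"rot": [0,0,0],"grip": 0}])

```text
clock: 4.82
tcp_pos: [0.47, 0.0167, 0.0252]
orientation: [-2.566, 1.812, 0.002]
contact_force: [-20.3, -2.2, 65.1]
grip_width: -0.0001
```

At the firm stop (65 N). I ease off 3 mm and hold while the ball rolls.

Emit:
send_rows(motion=[{"dp": [0,0,0.003],"rot": [0,0,0],"grip": 0},{"dp": [0,0,0],"rot": [0,0,0],"grip": 0},{"dp": [0,0,0],"rot": [0,0,0],"grip": 0},{"dp": [0,0,0],"rot": [0,0,0],"grip": 0},{"dp": [0,0,0],"rot": [0,0,0],"grip": 0},{"dp": [0,0,0],"rot": [0,0,0],"grip": 0},{"dp": [0,0,0],"rot": [0,0,0],"grip": 0},{"dp": [0,0,0],"rot": [0,0,0],"grip": 0}])

```text
clock: 5.82
tcp_pos: [0.4689, 0.0168, 0.0291]
orientation: [2.565, -1.81, -0.003]
contact_force: [-3.8, 0.6, 8.9]
grip_width: -0.0001
```

```bash
python3 - <<'E'
from bench import get_obs, imaging
import cv2,numpy as np
o=get_obs();print(o["tcp_pos"],o["contact_force"])
f=imaging.grab_frame("scene");a=cv2.resize(f["img"][150:340,180:400,::-1],(400,345),interpolation=cv2.INTER_CUBIC)
w=imaging.grab_frame("top");b=cv2.resize(w["img"][80:318,210:486,::-1],(400,345))
cv2.imwrite("pics/s4.png",np.hstack([a,b]))
E
```

```text
[0.46886316 0.01679214 0.02909958] [-3.78243383  0.61759107  8.88879033]
```

View pics/s4.png

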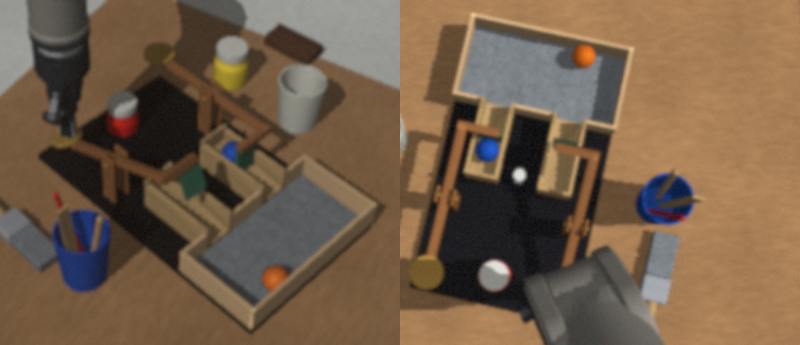

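The orange ball is in the tray, the right gate is up, and blue still waits. I release and cross high to the left paddle.

Emit:
send_rows(motion=[{"dp": [-0.001,0,0.015],"rot": [0,0,0],"grip": 0},{"dp": [-0.001,0,0.02],"rot": [0,0,0],"grip": 0},{"dp": [-0.001,0,0.03],"rot": [0,0,0],"grip": 0},{"dp": [0,0,0.035],"rot": [0,0,0],"grip": 0},{"dp": [0,0,0.01],"rot": [0,0,0],"grip": 0},{"dp": [0.008,0.037,0],"rot": [0,0,0],"grip": 0},{"dp": [0.008,0.037,0],"rot": [0,0,0],"grip": 0},{"dp": [0.008,0.037,0],"rot": [0,0,0],"grip": 0},{"dp": [0.008,0.037,0],"rot": [0,0,0],"grip": 0},{"dp": [0.008,0.037,0],"rot": [0,0,0],"grip": 0},{"dp": [0,0,0],"rot": [0,0,0],"grip": 0},{"dp": [0,0,0],"rot": [0,0,0],"grip": 0}])

```text
clock: 7.42
tcp_pos: [0.5092, 0.2039, 0.1422]
orientation: [2.562, -1.818, 0.004]
contact_force: [0.5, -0.3, -0.1]
grip_width: -0.0002
```

```bash
python3 - <<'E'
from bench import get_obs, imaging
import cv2,numpy as np
o=get_obs();print(o["tcp_pos"],o["contact_force"])
f=imaging.grab_frame("scene");a=cv2.resize(f["img"][150:340,180:400,::-1],(400,345),interpolation=cv2.INTER_CUBIC)
w=imaging.grab_frame("wrist");b=cv2.resize(w["img"][:,:,::-1],(400,345))
cv2.imwrite("pics/s5.png",np.hstack([a,b]))
E
```

```text
[0.50922819 0.20392909 0.14217536] [ 0.53382099 -0.29338799 -0.09859503]
```

View pics/s5.png

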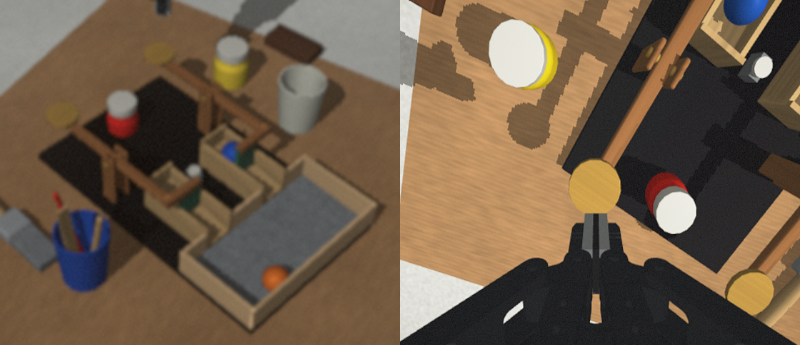

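Both gates are shut, orange is in the tray and blue is waiting; the fingers line up with the left paddle. I descend and press as before.

Emit:
send_rows(motion=[{"dp": [-0.001,-0.002,-0.025],"rot": [0,0,0],"grip": 0},{"dp": [0,0,-0.025],"rot": [0,0,0],"grip": 0},{"dp": [0,0,-0.01],"rot": [0,0,0],"grip": 0},{"dp": [0,0,-0.008],"rot": [0,0,0],"grip": 0},{"dp": [0,0,-0.007],"rot": [0,0,0],"grip": 0},{"dp": [0,0,-0.007],"rot": [0,0,0],"grip": 0}])

```text
clock: 8.28
tcp_pos: [0.5102, 0.1974, 0.0602]
orientation: [-2.554, 1.826, -0.01]
contact_force: [-3.1, 0.1, 3.7]
grip_width: 0.0001
```

Emit:
send_rows(motion=[{"dp": [0.001,0.001,-0.007],"rot": [0,0,0],"grip": 0},{"dp": [0.001,0.001,-0.007],"rot": [0,0,0],"grip": 0},{"dp": [0.001,0,-0.007],"rot": [0,0,0],"grip": 0},{"dp": [0.001,0,-0.006],"rot": [0,0,0],"grip": 0}])

```text
clock: 8.78
tcp_pos: [0.5142, 0.1984, 0.0321]
orientation: [-2.555, 1.828, -0.012]
contact_force: [-1.9, -2.3, 6.4]
grip_width: -0.0003
```

Emit:
send_rows(motion=[{"dp": [0,0,-0.004],"rot": [0,0,0],"grip": 0},{"dp": [0,0,0],"rot": [0,0,0],"grip": 0},{"dp": [0,0,0],"rot": [0,0,0],"grip": 0},{"dp": [0,0,0],"rot": [0,0,0],"grip": 0},{"dp": [0,0,0],"rot": [0,0,0],"grip": 0},{"dp": [0,0,0],"rot": [0,0,0],"grip": 0},{"dp": [0,0,0],"rot": [0,0,0],"grip": 0},{"dp": [0,0,0],"rot": [0,0,0],"grip": 0},{"dp": [0,0,0],"rot": [0,0,0],"grip": 0},{"dp": [0,0,0],"rot": [0,0,0],"grip": 0}])

```text
clock: 10.02
tcp_pos: [0.5147, 0.1981, 0.0305]
orientation: [2.553, -1.828, 0.016]
contact_force: [-4.1, -2.4, 6.7]
grip_width: 0.0
```

```bash
python3 - <<'E'
from bench import get_obs, imaging
import cv2,numpy as np
o=get_obs();print(o["tcp_pos"],o["contact_force"])
f=imaging.grab_frame("scene");a=cv2.resize(f["img"][150:340,180:400,::-1],(400,345),interpolation=cv2.INTER_CUBIC)
w=imaging.grab_frame("top");b=cv2.resize(w["img"][80:318,170:446,::-1],(400,345))
cv2.imwrite("pics/s6.png",np.hstack([a,b]))
E
```

```text
[0.51468713 0.19810356 0.03053841] [-4.10886445 -2.37362832  6.73090165]
```

View pics/s6.png

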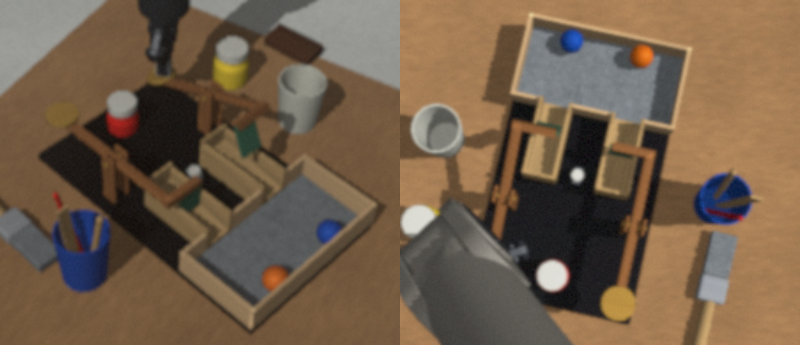

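Both balls are in the tray. I release and back away upward.

Emit:
send_rows(motion=[{"dp": [-0.001,0,0.015],"rot": [0,0,0],"grip": 0},{"dp": [-0.001,0,0.02],"rot": [0,0,0],"grip": 0},{"dp": [-0.001,0,0.03],"rot": [0,0,0],"grip": 0},{"dp": [0,0,0.035],"rot": [0,0,0],"grip": 0},{"dp": [0,0,0.03],"rot": [0,0,0],"grip": 0},{"dp": [0,0,0.03],"rot": [0,0,0],"grip": 0},{"dp": [0,0,0],"rot": [0,0,0],"grip": 0},{"dp": [0,0,0],"rot": [0,0,0],"grip": 0},{"dp": [0,0,0],"rot": [0,0,0],"grip": 0},{"dp": [0,0,0],"rot": [0,0,0],"grip": 0},{"dp": [0,0,0],"rot": [0,0,0],"grip": 0},{"dp": [0,0,0],"rot": [0,0,0],"grip": 0}])

```text
clock: 11.62
tcp_pos: [0.5137, 0.2011, 0.1969]
orientation: [-2.552, 1.822, -0.018]
contact_force: [-0.1, 0.4, -0.1]
grip_width: -0.0001
```

```bash
python3 - <<'E'
from bench import get_obs, imaging
import cv2,numpy as np
o=get_obs();print(o["tcp_pos"],o["contact_force"])
f=imaging.grab_frame("scene");a=cv2.resize(f["img"][150:340,180:400,::-1],(400,345),interpolation=cv2.INTER_CUBIC)
w=imaging.grab_frame("top");b=cv2.resize(w["img"][80:318,170:446,::-1],(400,345))
cv2.imwrite("pics/s7.png",np.hstack([a,b]))
E
```

```text
[0.51368538 0.20112893 0.1968939 ] [-0.09422178  0.390591   -0.06457347]
```

View pics/s7.png

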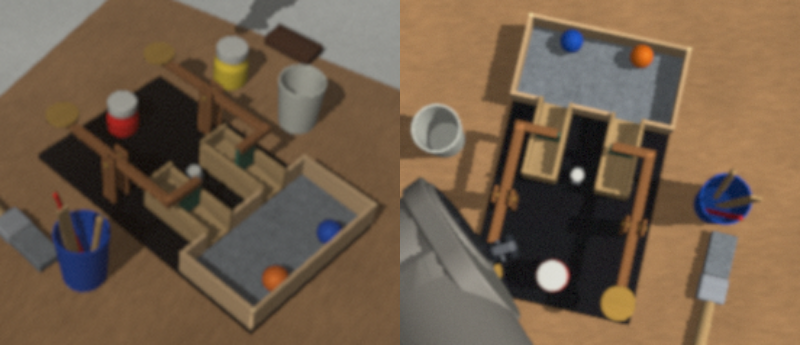

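Both balls are at rest in the tray, unmoved since the last picture; both gates are shut and the arm is clear.

```bash
python3 -c "
from bench import hand_in
print(hand_in())"
```

```text
the job is handed in; nothing more can be done
None
```

I pressed the right paddle to release the orange ball and let it come back up. Once both gates were shut, I did the same with the left paddle for the blue ball. The job was handed in at about 12 s on the robot's clock.

**Last checks:** both balls lie still in the tray, and both gates look shut. The arm is clear, with about 0.4 N left on the force reading. The jars, cups and brush stand where they did; the offcut was not fully in the last picture, but nothing went near it.

**What disagreed or went roughly:**
- **TCP height:** the shut fingers end about 30 mm higher than the TCP reading says. Contact with a paddle came at a reading of about 0.06 m instead of 0.096 m, so I found it by force and the wrist camera.
- **Right stop:** I briefly pressed the right paddle against its stop with about 65 N, then eased off. The left press stayed under 7 N in the readings after each move.

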